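# Put away a delivered stack of spares into their pick trays

### The arm

A 6-joint arm with a two-finger parallel gripper is mounted at the origin on the work surface. World frame = base frame: x ahead of the robot, y to its left, z up, the work surface at z = 0. Lengths are in mm, angles in rad, forces in N, time in s.
With the tool pointing down it reaches from about 325 to 875 mm from the base axis. Payload 4.4 kg.
Tool frame: the origin (TCP) lies on the centre line of the jaws, within the pads' length; the fingertips stand ahead of it and the grasp point (between the pads) lies 6 mm ahead of it (ctrl.tcp_to_tips is the z of the fingertips in the tool frame, in mm); z points along the fingers, y is the direction in which the jaws open and shut (so a half turn about z gives the same grasp; the last joint's range is limited). The gripper opens to 85 mm and grips with 20 to 120 N. Pads are 22 mm wide; open, the fingers measure 114 mm over their backs; the gripper's body (76 mm by 85 mm) begins 54 mm behind the grasp point. The pads swing forward as they close: fully open they stand 13 mm farther back than shut.
Start: joints at [-0.15, 0.207, 1.542, -0, 1.393, -0.15], TCP at [575.002, -0.012, 256.282] pointing down, gripper open.
Joint ranges: [-2.73, 2.73], [-0.86, 2.22], [0.23, 2.46], [-1.11, 4.25], [0.08, 2.63], [-2.82, 2.82]. Speed limits (rad/s): [2.79, 2.79, 3.14, 3.14, 3.14, 3.14].

### API

Orientations are given as a 3x3 rotation matrix whose columns are the frame's x, y, z axes.
In Python, from plant import ctrl, sensors, optics gives the robot as it stands. Calls block until the motion is done:
- ctrl.move_ptp(position, orientation): joint-space move of the TCP to a pose.
- ctrl.move_l(position, rot=None, vel=150, threshold=None): straight line of the TCP; rot=None keeps the orientation; vel is the mean speed in mm/s. With threshold (N) it stops when the force on the tool has changed by that much, and returns True; else False.
- ctrl.set_joints(angles): joint-space move.
- ctrl.gripper_to(opening, force=None): finger opening in mm; force is the grip in N (None keeps the last); returns when the fingers have stopped.
- ctrl.hold(seconds).
- ctrl.solve_ik(position, orientation): joint angles nearest the present ones, or None.
- sensors.read_state(): the state.
- optics.grab_frame(name): name is "scene" or "side" or "wrist"; returns (picture, depth): 400x640x3 uint8, red, green, blue; 400x640 float32, mm along the optical axis (not along the pixel's ray), 0 where there is no reading.
- optics.camera_params(name): a dict with "mtx" (3x3 intrinsics, pixels), "R" (3x3) and "t" (3): a world point X has camera coordinates R X + t; the wrist camera has in their place "T_tool_cam" (4x4, takes a point from camera to tool coordinates, whose origin is the TCP and whose axes are the flange's). Camera axes: x right, y down, z forward; pixel columns grow to the right and rows downward; lengths in mm; the calibration is good to about 2 mm. A picture is of the moment at which its call begins: read the wrist's pose just before it. camera_params takes no time and is no camera call.
A pose or a line that the arm cannot do raises ctrl.MotionError and nothing moves.
- ctrl.finish_job(): hands the job in, once; it reports no verdict.
The state is a dict: "t": time; "q": joint angles; "qvel": joint speeds; "tau": joint torques, N m; "eef_pos": TCP position; "eef_rot": TCP orientation; "force": force on the tool from outside, world axes, zero at the start; "wrist_torque": the same for the moment, N m; "grip_width": finger opening in mm.
Only numpy, scipy, OpenCV 4.12 (cv2) and the standard library are available. Lean on these libraries where they do the work, as an engineer would, in place of code of your own. Each camera call takes 0.05 s, during which the arm holds its last target.

### The job

Take the delivered stack on the packing bench apart from the top down and put each item flat in the tray made to its shape: the slim carton in the slim tray, the medium carton in the medium tray, the round tin upright in the round tray, and last the long carton in the long tray. Each carton must keep its original upper side up, lie inside the tray's corners, in line with the tray; set the items down on the trays rather than dropping them, and leave the tape roll and the scanner where they are.

Things in the scene. Friction and masses are not known exactly. Their poses are not given: they have to be found in the camera images.
- slim_carton_center (a point): Small slim brown carton, 64 (its x) x 30 (its y) x 36 mm high, about 70 g. Point at its centre, half-way up; its z is up. It starts on top of the medium carton, turned at random by up to 35 degrees to it.
- medium_carton_center (a point): White carton, 92 (x) x 60 (y) x 40 mm high, about 180 g. Point at its centre, half-way up; z up. It starts on one half of the long carton (either end), roughly in line with it.
- tin_center (a point): Closed round metal tin, diameter 60 mm (lid band 61), 40 mm high, about 220 g. Point at its centre, half-way up; z (its axis) up. It starts on the other half of the long carton, about 100 mm from the medium carton's centre.
- long_carton_center (a point): Long brown carton, 200 (x) x 64 (y) x 44 mm high, about 350 g. Point at its centre, half-way up; z up. It lies on the bench at the bottom of the stack.
- slim_tray: Fixed, grey sheet-metal plate, top of plate 3 mm above the bench, with low upturned corner lips (10 mm above the plate) and otherwise open sides; the smallest of the four, room between the lips 84 (x) x 50 (y) mm; lips reach 12 mm along each side from the corner. Origin at the centre of its underside on the bench; x along its length, z up.
- medium_tray: Fixed, grey sheet-metal plate, top of plate 3 mm above the bench, with low upturned corner lips (10 mm above the plate) and otherwise open sides; room between the lips 112 (x) x 80 (y) mm; lips reach 12 mm along each side from the corner. Origin at the centre of its underside on the bench; x along its length, z up.
- round_tray: Fixed round grey sheet-metal plate, diameter 86 mm, top of plate 3 mm above the bench, with four short lips (22 mm long, 10 mm above the plate) at 45, 135, 225 and 315 degrees from its x axis; room between the lips 80 mm across, open along its x and y axes. Origin at the centre of its underside on the bench; z up.
- long_tray: Fixed, grey sheet-metal plate, top of plate 3 mm above the bench, with low upturned corner lips (10 mm above the plate) and otherwise open sides; the longest of the four, room between the lips 220 (x) x 84 (y) mm; lips reach 12 mm along each side from the corner. Origin at the centre of its underside on the bench; x along its length, z up.
- tape_roll: Loose roll of packing tape lying flat on the far side of the bench, diameter 96 mm, 48 mm high; bystander, leave alone. Origin at the centre of its underside.
- scanner: Loose grey hand scanner with a black grip lying on the far side of the bench, 185 x 62 x 36 mm; bystander, leave alone. Origin on its underside, near its middle; x along its length.

How it is judged (in metres and radians):
On the way, in this order (a step that is already met when the one before it is completed fails the run):
1. the slim carton, from the top of the stack, lies in the slim tray (horizontal distance between slim_carton_center and slim_tray below 0.015 m and z of slim_carton_center in the frame of slim_tray below 0.025 m and angle between slim_carton_center's own z axis and vertical below 0.1 rad and angle between the x axis of slim_carton_center and the x axis of slim_tray, either way round below 0.25 rad), for 0.2 s.
2. then the medium carton and the tin are in their trays too, in either order (all of step 1 and horizontal distance between medium_carton_center and medium_tray below 0.015 m and z of medium_carton_center in the frame of medium_tray below 0.027 m and angle between each of medium_carton_center, tin_center's own z axis and vertical below 0.1 rad and angle between the x axis of medium_carton_center and the x axis of medium_tray, either way round below 0.25 rad and horizontal distance between tin_center and round_tray below 0.015 m and z of tin_center in the frame of round_tray below 0.027 m), for 0.2 s.
3. last, the long carton lies in the long tray, the others still in theirs (all of step 2 and horizontal distance between long_carton_center and long_tray below 0.015 m and z of long_carton_center in the frame of long_tray below 0.029 m and angle between long_carton_center's own z axis and vertical below 0.1 rad and angle between the x axis of long_carton_center and the x axis of long_tray, either way round below 0.25 rad), for 0.2 s.
At the end, for the whole second after the job is handed in: Slim carton, medium carton, tin and long carton each rest in their own tray: centre within 15 mm of the tray's centre, upper side up and level (within 0.1 rad), no more than 4 mm above resting on the plate, the cartons within 0.25 rad of the tray's length either way round; all still (all of step 3 and linear speed of each of slim_carton, medium_carton, tin, long_carton below 0.02 m/s); the robot touches nothing.
It fails at once if an item is let go more than 15 mm above its tray's plate and dropped ((horizontal distance between slim_carton_center and slim_tray below 0.05 m and z of slim_carton_center in the frame of slim_tray above 0.036 m and contact force between the fingers and slim_carton below 0.05 N) or (horizontal distance between medium_carton_center and medium_tray below 0.05 m and z of medium_carton_center in the frame of medium_tray above 0.038 m and contact force between the fingers and medium_carton below 0.05 N) or (horizontal distance between tin_center and round_tray below 0.05 m and z of tin_center in the frame of round_tray above 0.038 m and contact force between the fingers and tin below 0.05 N) or (horizontal distance between long_carton_center and long_tray below 0.05 m and z of long_carton_center in the frame of long_tray above 0.04 m and contact force between the fingers and long_carton below 0.05 N)).
It fails at once if the tape roll or the scanner is pushed more than 30 mm (distance of any of tape_roll, scanner from where it was at the start of the episode above 0.03 m).
It also fails if it takes over 112 s, if anything falls off the work surface, if the arm or the gripper's body presses on something with over 40 N, if the wrist force passes 120 N, or if a joint passes its speed limit or range.

## Working session

There is one attempt and no reset: what is moved stays moved. The work goes in short steps, each a Python script; the robot and the scene stay as the last script left them, time stands still between calls to the robot, and variables do not carry over. Pictures are saved under pics/ and viewed, and the job is handed in when it is done.

```bash
ls; mkdir -p pics
python3 - <<'E'
from plant import ctrl, sensors, optics
import cv2
s=sensors.read_state();print(s['t'],s['eef_pos'],s['grip_width'],ctrl.tcp_to_tips)
for n in("scene","side","wrist"):
    p,d=optics.grab_frame(n);cv2.imwrite(f"pics/{n}0.png",p[:,:,::-1]);
    import numpy as np
    np.savez(f"{n}0.npz",p=p,d=d,**s)
    c=optics.camera_params(n);print(n,c,(d>0).mean())
E
```

```text
pics
0.0 [5.74291669e+02 1.12411007e-01 2.55104671e+02] 85.14023143306532 25.0
scene {'mtx': array([[414.91021331,   0.        , 322.27208444],
       [  0.        , 414.91021331, 200.13951629],
       [  0.        ,   0.        ,   1.        ]]), 'R': array([[ 0.75718063,  0.6530704 , -0.01328695],
       [ 0.43881675, -0.52362844, -0.73024182],
       [-0.48385674,  0.54709443, -0.68305954]]), 't': array([-463.06948251, -204.40199593, 1507.07713395])} 0.9954296875
side {'mtx': array([[474.86782019,   0.        , 313.45239332],
       [  0.        , 474.86782019, 191.26678628],
       [  0.        ,   0.        ,   1.        ]]), 'R': array([[ 0.98966973, -0.14336249, -0.00101456],
       [-0.09604279, -0.65772194, -0.74711286],
       [ 0.10644066,  0.73949242, -0.66469643]]), 't': array([-611.08275546,  127.86000304, 1419.14066614])} 0.99609765625
wrist {'mtx': array([[297.20141196,   0.        , 319.19587867],
       [  0.        , 297.20141196, 200.93168896],
       [  0.        ,   0.        ,   1.        ]]), 'T_tool_cam': array([[ 2.93751297e-04, -9.55649917e-01, -2.94504924e-01,
         7.59928578e+01],
       [ 9.99999880e-01,  1.65295715e-04,  4.61066741e-04,
         2.73382262e-01],
       [-3.91937990e-04, -2.94505024e-01,  9.55649851e-01,
        -1.17588911e+02],
       [ 0.00000000e+00,  0.00000000e+00,  0.00000000e+00,
         1.00000000e+00]])} 0.99602734375
```

View pics/scene0.png

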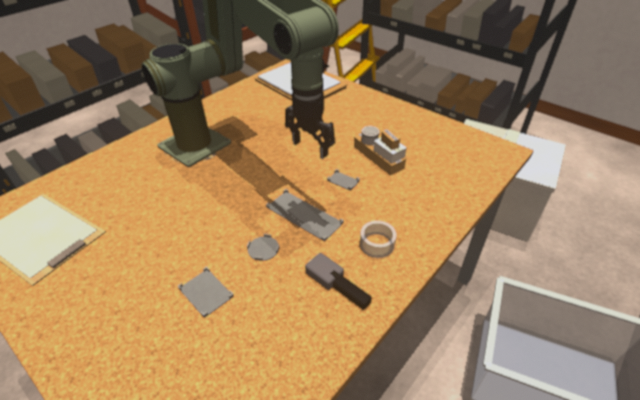

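View pics/side0.png

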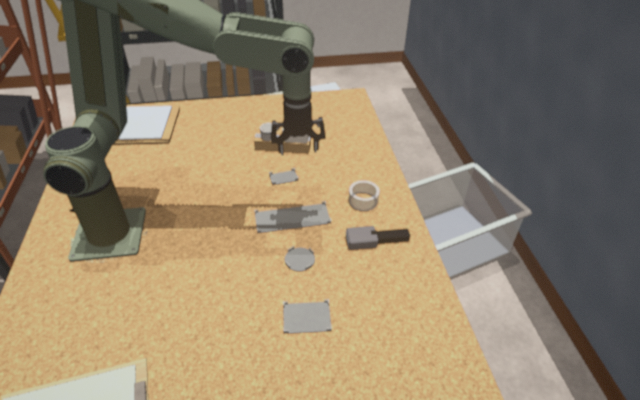

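View pics/wrist0.png

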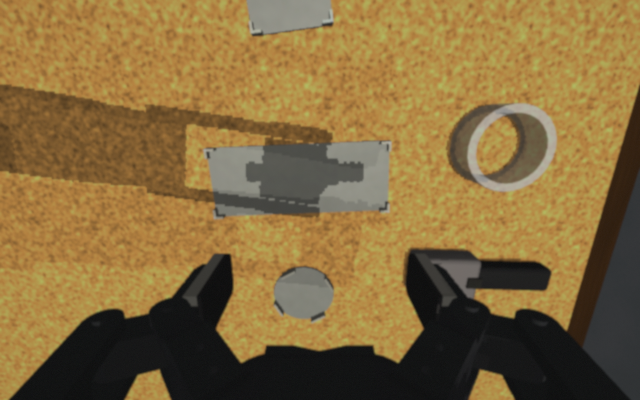

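The scene and side pictures show four grey trays in a row. In the side view the slim tray is at (284,177), the long at (292,217), the round at (300,259) and the medium at (307,317). The stack is behind the gripper, at scene (383,148). The tape (378,238) and scanner (338,280) are on the far side. Next I'll get coarse positions, then take closer looks with the wrist camera.

```bash
cat > h.py <<'E'
import numpy as np, cv2
from plant import ctrl, sensors, optics
def cam(n,s=None):
    c=optics.camera_params(n);K=c['mtx']
    if n!='wrist': return K,c['R'],c['t']
    T=np.eye(4);T[:3,:3]=s['eef_rot'];T[:3,3]=s['eef_pos']
    M=np.linalg.inv(T@c['T_tool_cam']); return K,M[:3,:3],M[:3,3]
def ray(C,uv):
    K,R,t=C; d=np.linalg.inv(K)@np.array([uv[0],uv[1],1.]); return -R.T@t,R.T@d
def plane(C,uv,z):
    o,d=ray(C,uv); return o+d*(z-o[2])/d[2]
def tri(C1,u1,C2,u2):
    o1,d1=ray(C1,u1);o2,d2=ray(C2,u2)
    a=np.linalg.lstsq(np.c_[d1,-d2],o2-o1,rcond=None)[0]
    p,q=o1+a[0]*d1,o2+a[1]*d2; return (p+q)/2,np.linalg.norm(p-q)
def depthpts(C,d):
    K,R,t=C; v,u=np.mgrid[:400,:640]
    P=np.stack([(u-K[0,2])/K[0,0]*d,(v-K[1,2])/K[1,1]*d,d],-1)
    return (P-t)@R   # R^T (P-t)
def rot(yaw):  # tool down; tool y (jaws) at angle yaw in world
    c,s=np.cos(yaw),np.sin(yaw)
    y=np.array([c,s,0]);z=np.array([0,0,-1.]);x=np.cross(y,z)
    return np.c_[x,y,z]
def shot(name):
    s=sensors.read_state();p,d=optics.grab_frame('wrist')
    cv2.imwrite(f'pics/{name}.png',p[:,:,::-1]);np.savez(f'{name}.npz',p=p,d=d,pos=s['eef_pos'],R=s['eef_rot'])
    return load(name)
def load(name):
    f=np.load(f'{name}.npz');return f['p'],f['d'],cam('wrist',dict(eef_pos=f['pos'],eef_rot=f['R']))
E
python3 - <<'E'
from h import *
s=sensors.read_state();print(s['eef_rot'].round(3),s['t'],rot(0))
for nm,a,b in [('slim',(343,180),(284,177)),('long',(305,214),(292,217)),('round',(263,247),(300,259)),('med',(206,292),(307,317)),('stack',(380,152),(285,140))]:
    print(nm,plane(cam('scene'),a,3).round(),plane(cam('side'),b,3).round())
E
```

```text
[[-0.     1.    -0.002]
 [ 1.     0.     0.   ]
 [ 0.    -0.002 -1.   ]] 0.15 [[-0.  1.  0.]
 [ 1.  0.  0.]
 [ 0.  0. -1.]]
slim [542. 184.   3.] [543. 185.   3.]
long [553. -10.   3.] [549. -10.   3.]
round [ 551. -179.    3.] [ 553. -181.    3.]
med [ 549. -372.    3.] [ 547. -372.    3.]
stack [546. 385.   3.] [568. 399.   3.]
```

Run:
```python
from h import *
ctrl.move_ptp([550,-330,280],rot(0));shot('wm1')
ctrl.move_l([550,-260,280],vel=250);shot('wm2')
ctrl.move_l([550,20,280],vel=300);shot('wl1')
ctrl.move_l([550,290,280],vel=300);shot('ws1')
ctrl.move_l([550,390,320],vel=250);shot('ws2')
print(sensors.read_state()['t'])
ims=[cv2.imread(f'pics/{n}.png') for n in('ws1','ws2','wm1','wm2')]
a=np.vstack([np.hstack(ims[:2]),np.hstack(ims[2:])]);cv2.imwrite('pics/m1.png',cv2.resize(a,(800,500)))
```

```text
4.8083
```

View pics/m1.png

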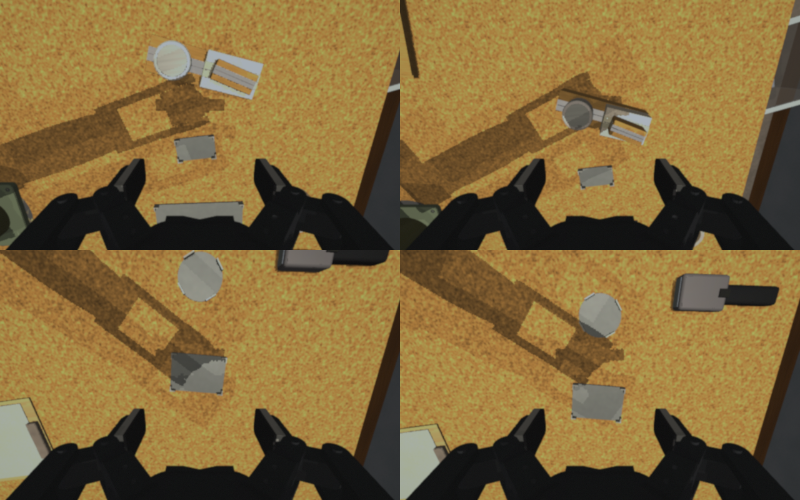

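View pics/ws2.png

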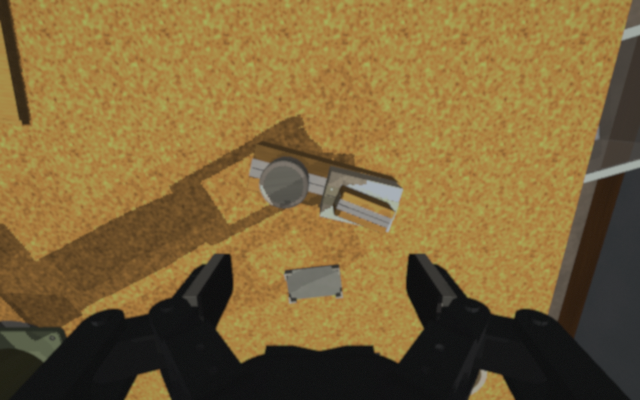

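View pics/wl1.png

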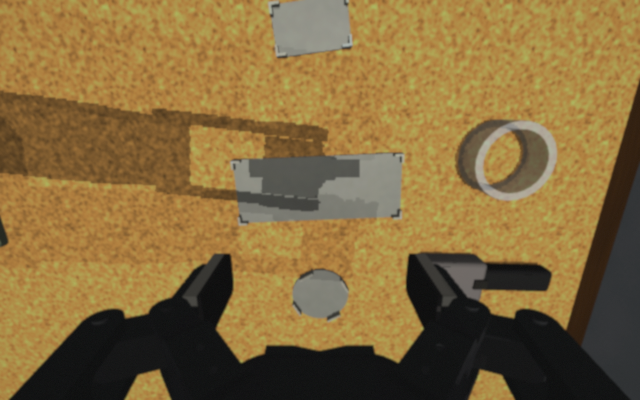

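View pics/ws1.png

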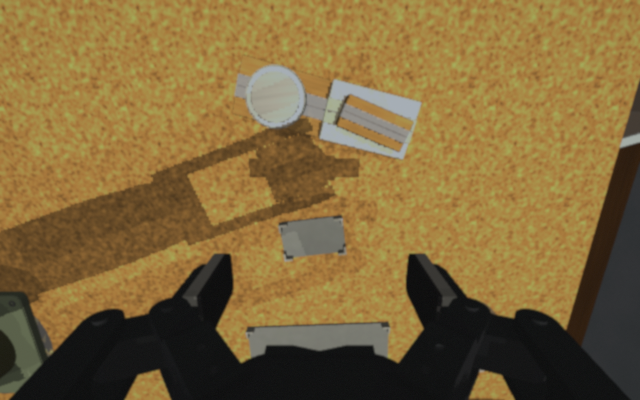

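The pictures show the slim tray at (313,237) in ws1, with the slim carton at (372,123) on the medium carton and the tin at (275,96). The medium tray is at about (598,402) in the half-size wm2. Now I'll segment by colour and depth height, and cast the contours onto planes.

```bash
cat >> h.py <<'E'
def planerect(C,mask,z):
    cs,_=cv2.findContours(mask.astype(np.uint8),cv2.RETR_EXTERNAL,cv2.CHAIN_APPROX_NONE)
    out=[]
    for c in cs:
        if cv2.contourArea(c)<150: continue
        P=np.array([plane(C,q[0]+0.0,z)[:2] for q in c],np.float32)
        (x,y),(w,h),a=cv2.minAreaRect(P)
        if w<h: w,h,a=h,w,a+90
        a=(a+90)%180-90
        m=cv2.moments(P.reshape(-1,1,2)); ce=np.array([m['m10'],m['m01']])/m['m00']
        u=c[:,0].mean(0)
        out.append((np.array([x,y]).round(1),(round(w,1),round(h,1)),round(a,1),ce.round(1),u.round()))
    return out
def grey(p):
    h=cv2.cvtColor(p,cv2.COLOR_RGB2HSV); m=((h[...,1]<60)&(h[...,2]>40)).astype(np.uint8)
    return cv2.morphologyEx(m,cv2.MORPH_CLOSE,np.ones((5,5)))
E
python3 - <<'E'
from h import *
for n in('wm1','wm2','wl1','ws1','ws2'):
    p,d,C=load(n);W=depthpts(C,d);z=W[...,2]
    print(n,'table z',np.median(z[(d>0)]).round(2))
    m=grey(p)*(abs(z)<20)
    for r in planerect(C,m,3):print('  grey',*r)
for n in('ws1','ws2'):
    p,d,C=load(n);W=depthpts(C,d);z=W[...,2]
    reg=(abs(W[...,0]-570)<200)&(abs(W[...,1]-390)<150)
    hh,e=np.histogram(z[reg&(z>20)],bins=np.arange(20,140,2));print(n,[(int(a),int(b)) for a,b in zip(e,hh) if b>15])
    for lo,hi in((110,132),(76,96),(36,54)):
        mk=reg&(z>lo)&(z<hi); zz=np.median(z[mk]);print(' band',lo,zz)
        for r in planerect(C,cv2.morphologyEx(mk.astype(np.uint8),cv2.MORPH_OPEN,np.ones((3,3))),zz):print('  ',*r)
E
```

```text
wm1 table z 0.19
  grey [ 111.8 -564. ] (242.3, 120.9) 72.6 [  99.4 -558.1] [ 28. 306.]
  grey [ 546.5 -370.9] (120.2, 89.0) -5.2 [ 546.4 -369.3] [316. 197.]
  grey [ 551.1 -177.2] (84.6, 84.3) 71.7 [ 551.2 -176.7] [320.  40.]
wm2 table z 0.15
  grey [  86.8 -563.2] (256.4, 114.0) 72.6 [  77.9 -539.1] [ 25. 336.]
  grey [ 546.6 -371.9] (119.7, 91.5) -4.9 [ 546.2 -369.3] [315. 244.]
  grey [ 551.5 -177.1] (84.5, 83.9) 85.5 [ 551.3 -177. ] [320. 104.]
wl1 table z 0.16
  grey [ 551.4 -176.9] (84.5, 83.8) 73.9 [ 551.2 -178.3] [320. 295.]
  grey [548.9 -10.7] (230.6, 93.0) 2.4 [549.   -9.1] [318. 187.]
  grey [540.8 190.1] (92.1, 60.7) 7.1 [539.5 187.4] [309.  25.]
ws1 table z 0.13
  grey [547.2   6.6] (229.9, 65.5) -0.1 [551.3  13.3] [319. 337.]
  grey [67.8 -9.4] (214.3, 78.1) 72.3 [65.  -0.7] [ 19. 340.]
  grey [540.6 186.2] (91.3, 60.5) 7.4 [540.4 188. ] [313. 238.]
ws2 table z 0.07
  grey [34.8 69.7] (105.8, 83.8) -17.7 [34.1 73.3] [ 28. 338.]
  grey [540.2 185.3] (90.5, 61.9) 7.1 [540.5 187.8] [313. 283.]
ws1 [(40, 23), (42, 1357), (44, 1070), (80, 130), (82, 2883), (84, 2986), (86,
[... 599 characters left out ...]
 (52, 30), (54, 25), (56, 45), (58, 26), (60, 41), (62, 30), (64, 36), (66, 34), (68, 29), (70, 24), (72, 38), (74, 41), (76, 42), (78, 41), (80, 117), (82, 1546), (84, 1802), (86, 48), (88, 24), (90, 21), (92, 25), (94, 24), (96, 23), (98, 24), (100, 26), (102, 26), (104, 23), (106, 23), (108, 28), (110, 33), (112, 23), (114, 31), (116, 38), (118, 696), (120, 701)]
 band 110 119.93685055035527
   [601.2 354.1] (66.5, 31.7) -22.1 [601.1 354.1] [363. 211.]
 band 76 84.06734413343774
   [602.2 355.1] (93.0, 60.9) -13.8 [597.6 367.7] [354. 195.]
   [507.3 377.7] (60.4, 58.9) 89.3 [507.3 377.4] [284. 183.]
 band 36 43.889740183329955
   [513.4 377.6] (113.1, 64.7) -15.3 [513.5 384.3] [291. 171.]
```

Run:
```python
from h import *
p,d,C=load('wm2');c=p[60:150,265:375,::-1];a=cv2.resize(c,None,fx=6,fy=6,interpolation=cv2.INTER_CUBIC)
cv2.imwrite('pics/rt.png',a)
for n in('wm1','wm2','wl1'):
    p,d,C=load(n);W=depthpts(C,d)
    dx,dy=W[...,0]-551.2,W[...,1]+177.2;m=(W[...,2]>7)&(W[...,2]<16)&(np.hypot(dx,dy)<60)
    k,l,st,ce=cv2.connectedComponentsWithStats(m.astype(np.uint8))
    for i in range(1,k):
        if st[i,4]>6:print(n,st[i,4],W[l==i].mean(0).round(1),np.degrees(np.arctan2(dy[l==i].mean(),dx[l==i].mean())).round(1))
# two-view heights
p1,_,C1=load('ws1');p2,_,C2=load('ws2')
print('slim top',tri(C1,(375,122),C2,(363,211)))
print('tin',tri(C1,(275.5,96),C2,(284,183)))
print('slim tray',tri(C1,(313,238),C2,(313.3,283)))
# tray lips by depth for rectangular trays
for n,cx,cy in(('wm1',546.3,-370),('wm2',546.3,-370),('wl1',549,-10),('ws1',540.5,187.5),('ws2',540.5,187.5)):
    p,d,C=load(n);W=depthpts(C,d);m=(W[...,2]>7)&(W[...,2]<16)&(abs(W[...,0]-cx)<130)&(abs(W[...,1]-cy)<60)
    k,l,st,ce=cv2.connectedComponentsWithStats(m.astype(np.uint8))
    for i in range(1,k):
        if st[i,4]>4:print(n,st[i,4],W[l==i].mean(0).round(1))
```

```text
wm1 93 [ 531.4 -141.2   11.6] 118.8
wm1 79 [ 587.4 -156.6   12. ] 29.6
wm1 53 [ 515.7 -197.6   12.6] -150.1
wm1 55 [ 572.  -213.1   12.5] -59.9
wm2 60 [ 531.1 -141.    12.3] 119.0
wm2 59 [ 587.4 -156.1   12.1] 30.2
wm2 52 [ 515.7 -197.1   12.5] -150.8
wm2 49 [ 572.  -212.7   12.7] -59.7
wl1 55 [ 531.3 -139.6   11.1] 117.9
wl1 42 [ 587.5 -154.7   11.8] 31.8
wl1 48 [ 516.1 -196.4   11.4] -151.4
wl1 58 [ 572.3 -211.8   11.2] -58.6
slim top (array([601.17171138, 353.21015555, 115.90714984]), np.float64(1.306340490765236))
tin (array([506.74557562, 377.20347108,  79.08245681]), np.float64(0.283609167492871))
slim tray (array([541.00711183, 186.13334355,   2.02870557]), np.float64(1.0670580764130388))
wm1 53 [ 495.9 -324.7   12.1]
wm1 48 [ 604.3 -334.2   11.9]
wm1 48 [ 489.3 -402.1   11.5]
wm1 50 [ 597.5 -411.6   11.7]
wm2 49 [ 495.8 -324.3   11.6]
wm2 47 [ 603.8 -333.6   12. ]
wm2 44 [ 489.4 -402.1   11.9]
wm2 49 [ 597.4 -411.4   11.5]
wl1 57 [655.9  36.8  12.1]
wl1 55 [439.2  27.4  11.9]
wl1 49 [659.2 -44.6  11.8]
wl1 52 [442.8 -53.4  11.7]
ws1 45 [578.  218.4  11.9]
ws1 48 [498.4 208.4  11.9]
ws1 44 [584.2 170.4  12.1]
ws1 45 [504.5 160.3  11.7]
ws2 39 [577.5 219.5  11.5]
ws2 38 [498.5 208.7  11.6]
ws2 36 [584.  170.4  11.6]
ws2 38 [504.7 160.7  11.7]
```

View pics/rt.png

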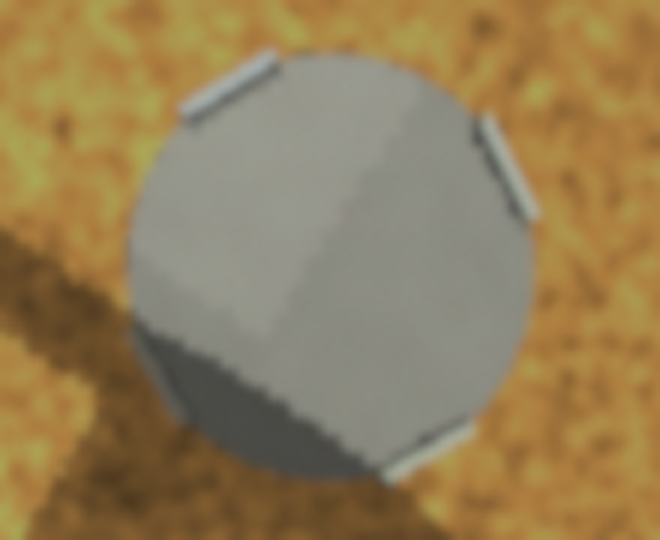

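The lips give the tray centres and angles, and the round tray's open axes lie at −15° and 75°. The two-view height for the slim carton's top is 116 mm against 120 mm from depth; the baseline is short and the calibration is good to 2 mm. I'll pick the slim carton now.

```bash
cat >> h.py <<'E'
SLIM=(540.9,188.8,7.2);MED=(546.6,-368.8,-5.0);RND=(551.5,-177,75-90);LONG=(549.2,-9,2.4)
def pick(x,y,a,ztcp,wid,force,zup,thr=None):
    R=rot(np.radians(a+90))
    ctrl.move_ptp([x,y,zup],R)
    hit=ctrl.move_l([x,y,ztcp],vel=100,threshold=8);print('hit on way down',hit)
    if hit:
        print(sensors.read_state());return False
    ctrl.gripper_to(wid-15,force);s=sensors.read_state();print('grip',s['grip_width'],s['eef_pos'].round(1))
    ctrl.move_l([x,y,ztcp+20],vel=60);ctrl.move_l([x,y,zup],vel=200)
    s=sensors.read_state();print('lifted',s['grip_width'],s['force'].round(2),s['t']);return True
def over(x,y,a,z):
    ctrl.move_ptp([x,y,z],rot(np.radians(a+90)))
def place(x,y,zrel,up=150):
    ctrl.move_l([x,y,zrel+15],vel=150)
    ctrl.move_l([x,y,zrel+3],vel=40)
    h=ctrl.move_l([x,y,zrel-2],vel=12,threshold=4)
    s=sensors.read_state();print('touch',h,s['eef_pos'].round(1),zrel,s['force'].round(1),s['grip_width'])
    return h
def release(zup=150):
    ctrl.gripper_to(85);ctrl.hold(.2);p=sensors.read_state()['eef_pos']
    ctrl.move_l([p[0],p[1],p[2]+40],vel=60);ctrl.move_l([p[0],p[1],zup],vel=250);print(sensors.read_state()['t'])
E
python3 - <<'E'
from h import *
if pick(601.1,353.2,-22.1,113,30,35,220):
    over(SLIM[0],SLIM[1]-8,SLIM[2],220); shot('g1')
E
```

```text
hit on way down False
grip 29.65077546755107 [601.4 353.3 113.4]
lifted 29.549154095657023 [-0.18 -0.12 -0.3 ] 8.8
```

View pics/g1.png

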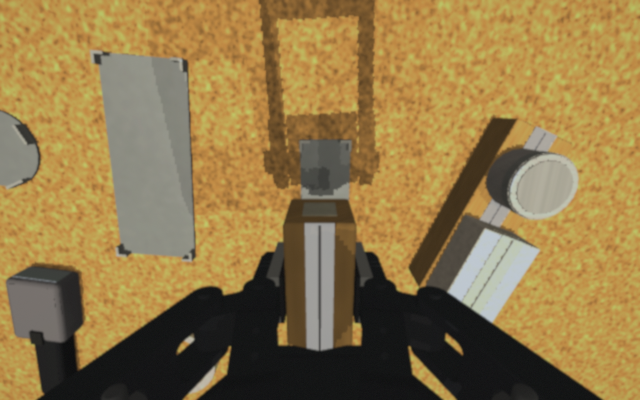

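The slim carton is held square between the pads at (320,270), and the stack beside it is undisturbed. Placing it now.

Run:
```python
from h import *
ctrl.move_l([SLIM[0],SLIM[1],120],vel=200)
if not place(SLIM[0],SLIM[1],32.3): 
    h=ctrl.move_l([SLIM[0],SLIM[1],27.5],vel=10,threshold=4);print(h,sensors.read_state()['eef_pos'],sensors.read_state()['force'])
release(250)
ctrl.move_ptp([560,310,280],rot(0))
p,d,C=shot('s1')
W=depthpts(C,d);z=W[...,2]
for lo,hi,zz in((34,43,39),(74,94,84),(41,48,44)):
    for r in planerect(C,cv2.morphologyEx(((z>lo)&(z<hi)&(W[...,1]>130)).astype(np.uint8),cv2.MORPH_OPEN,np.ones((3,3))),zz):print(lo,*r)
m=(z>34)&(z<43)&(abs(W[...,0]-541)<50)&(abs(W[...,1]-189)<40);print('slim z',np.median(z[m]))
```

```text
touch True [541.4 188.9  32.3] 32.3 [ 0.7 -0.4  3.3] 29.60737884564927
14.1583
34 [542.5 191.8] (64.5, 31.7) 7.2 [542.6 191.9] [307. 260.]
74 [602. 354.] (92.5, 59.6) -13.9 [601.9 354. ] [359. 139.]
74 [507.3 376.3] (60.2, 58.7) 0.0 [507.4 376.4] [267. 118.]
41 [532.6 371.4] (64.6, 51.5) 76.2 [542.9 370.7] [302. 120.]
41 [476. 387.] (64.9, 37.0) 72.1 [470. 394.] [241. 103.]
slim z 38.968944456475946
```

View pics/s1.png

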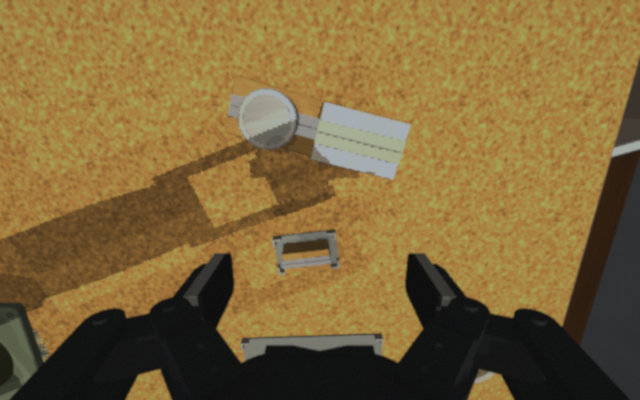

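The slim carton lies level in its tray at (307,255), with its top at z=39. Medium carton next.

```bash
cat > med.py <<'E'
from h import *
if pick(602,354,-13.9,72,60,45,200):
    over(MED[0],MED[1],MED[2],200); shot('g2')
    ctrl.move_l([MED[0],MED[1],100],vel=200)
    if not place(MED[0],MED[1],31.2):
        h=ctrl.move_l([MED[0],MED[1],27],vel=10,threshold=4);print(h,sensors.read_state()['eef_pos'],sensors.read_state()['force'])
    release(250)
    ctrl.move_ptp([550,-280,280],rot(0))
    p,d,C=shot('s2');W=depthpts(C,d);z=W[...,2]
    for r in planerect(C,cv2.morphologyEx(((z>38)&(z<48)).astype(np.uint8),cv2.MORPH_OPEN,np.ones((3,3))),43):print(*r)
E
python3 med.py
```

```text
hit on way down False
grip 59.83680251522793 [602.6 354.2  73. ]
lifted 59.51194208047272 [ 0.13 -0.1  -2.2 ] 19.9917
touch True [ 547.1 -369.2   32. ] 31.2 [-0.1  0.3  4.9] 59.36655735289832
26.8083
[ 547.3 -366.5] (92.5, 61.3) -5.0 [ 547.3 -366.6] [317. 240.]
```

View pics/s2.png

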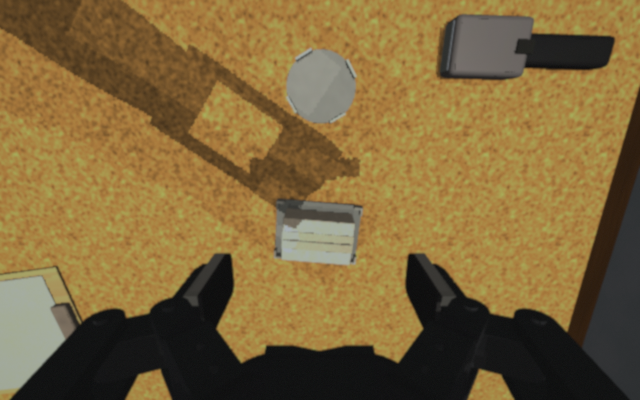

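The medium carton is in its tray at (318,235), about 2 mm off centre and in line. I'll look at the stack again, then move the tin.

```bash
cat > tin.py <<'E'
from h import *
ctrl.move_ptp([550,340,260],rot(0))
p,d,C=shot('s3');W=depthpts(C,d);z=W[...,2]
op=lambda m:cv2.morphologyEx(m.astype(np.uint8),cv2.MORPH_OPEN,np.ones((3,3)))
r=[q for q in planerect(C,op((z>78)&(z<90)),84)];print(*r)
for q in planerect(C,op((z>40)&(z<48)&(W[...,1]>260)),44):print('long',*q)
assert len(r)==1
(x,y)=r[0][3]
if abs(x-507.3)<4 and abs(y-377)<4 and pick(x,y,-14,72,60,45,200):
    X,Y,A=RND
    over(X,Y,A,200); shot('g3')
    ctrl.move_l([X,Y,100],vel=200)
    if not place(X,Y,31.6):
        h=ctrl.move_l([X,Y,27],vel=10,threshold=4);print(h,sensors.read_state()['eef_pos'],sensors.read_state()['force'])
    release(250)
    ctrl.move_ptp([550,-140,260],rot(0))
    p,d,C=shot('s4');W=depthpts(C,d);z=W[...,2]
    for q in planerect(C,op((z>38)&(z<48)&(W[...,0]<620)),43):print(*q)
E
python3 tin.py
```

```text
(array([507.2, 376.4]), (60.2, 59.5), -0.1, array([507.2, 376.8]), array([275., 149.]))
long [555.3 365.4] (200.6, 63.7) -15.3 [575.7 361.6] [315. 149.]
hit on way down False
grip 58.77503354746137 [507.8 377.   73. ]
lifted 58.941829733611215 [-0.01 -0.6  -3.11] 34.6583
touch True [ 551.9 -177.2   32. ] 31.6 [-0.  -0.1  4.9] 58.821021578892356
40.9167
[ 548.1 -357.4] (92.6, 48.0) -4.9 [ 546.8 -355.7] [317. 333.]
[ 551.7 -174.7] (59.7, 59.3) -89.9 [ 551.6 -174.7] [321. 207.]
```

View pics/s4.png

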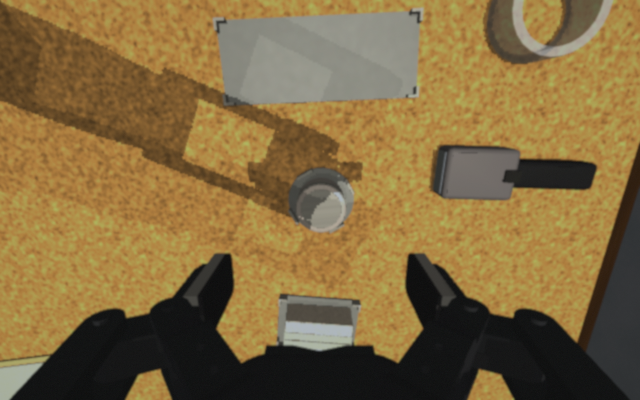

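View pics/s3.png

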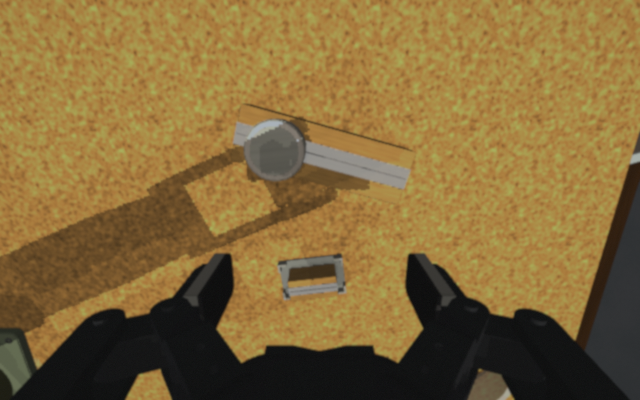

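The tin stands in the round tray at (321,205), about 2 mm off centre. The long carton is now fully measured at (555.3, 365.4), −15.3°. I'll look once more and then pick it.

```bash
cat > long.py <<'E'
from h import *
op=lambda m:cv2.morphologyEx(m.astype(np.uint8),cv2.MORPH_OPEN,np.ones((3,3)))
ctrl.move_ptp([550,340,260],rot(0))
p,d,C=shot('s5');W=depthpts(C,d);z=W[...,2]
r=planerect(C,op((z>40)&(z<48)&(W[...,1]>260)),44);print('long',r);assert len(r)==1
x,y=r[0][0];a=r[0][2]
if pick(x,y,a,31,64,60,180):
    X,Y,A=LONG
    over(X,Y,A,180); shot('g4')
    ctrl.move_l([X,Y,90],vel=200)
    if not place(X,Y,35):
        h=ctrl.move_l([X,Y,30],vel=10,threshold=4);print(h,sensors.read_state()['eef_pos'],sensors.read_state()['force'])
    release(250)
    ctrl.move_ptp([550,30,280],rot(0))
    p,d,C=shot('s6');W=depthpts(C,d);z=W[...,2]
    print(np.median(z[(abs(W[...,0]-549)<80)&(abs(W[...,1]+9)<20)]))
    for q in planerect(C,op((z>34)&(z<52)&(W[...,0]<655)),47):print(*q)
    for n in('scene','side'):
        p,_=optics.grab_frame(n);cv2.imwrite(f'pics/{n}9.png',p[:,:,::-1])
    print(sensors.read_state()['t'])
E
python3 long.py
```

```text
long [(array([555.4, 365.3]), (200.6, 63.7), -15.3, array([555.4, 365.3]), array([321., 153.]))]
hit on way down False
grip 63.16864564561385 [556.1 365.5  32. ]
lifted 62.77067155103662 [-0.3  -0.59 -3.01] 48.4083
touch True [549.7  -9.1  34.9] 35 [ 1.3 -0.3  5.2] 62.89438933668175
53.9
47.06466814006515
[ 551.6 -169.1] (63.0, 57.6) -89.9 [ 551.6 -168.7] [321. 314.]
[549.4  -6. ] (200.4, 66.3) 2.4 [549.7  -6.1] [320. 203.]
[542.7 187.5] (63.1, 29.8) 7.1 [542.8 187.6] [312.  27.]
55.5417
```

View pics/s6.png

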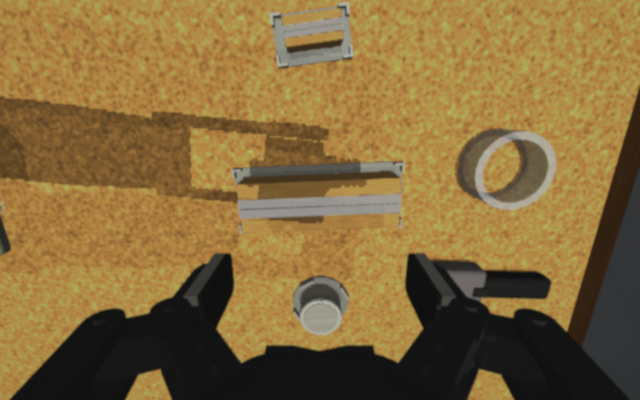

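View pics/side9.png

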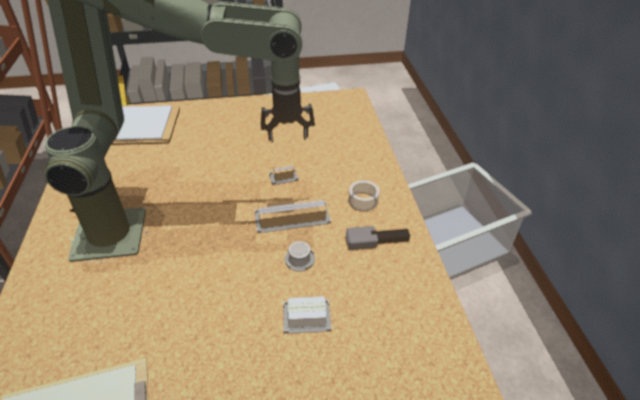

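All four items sit in their trays: in the side view the slim carton is at (284,174), the long at (292,215), the tin at (299,255) and the medium at (307,312). The long carton's top is at z=47. The tape roll and scanner haven't moved and the gripper is clear, so I'm handing in.

```bash
python3 -c "
from h import *
ctrl.finish_job();print(sensors.read_state()['t'])"
```

```text
the job is handed in; nothing more can be done
the job is handed in; nothing more can be done
```

I took the stack apart from the top down (slim carton, medium carton, tin, long carton) and lowered each item into its tray until it touched. I handed the job in at about 55.5 s, well under the 112 s limit.

**Last checks:** The wrist camera put every item within about 4 mm of its tray's centre, and each carton within 1° of its tray's length. The tops measured 39 mm for the slim carton and 47 mm for the long carton, which means both rest on their plates. I didn't measure the tops of the medium carton and the tin as closely after placing; both were in the expected height band. The gripper was clear of everything, and the tape roll and scanner look unmoved in the side view, judged by eye only.

**Disagreements:**
- **Heights:** The two-view check came out about 4–5 mm lower than the depth picture for the slim carton and tin tops. The contact heights agreed with depth to within 1 mm.
- **Tray centres:** Estimates from the tray lips and from the colour masks differed by 1–2 mm.
- **Item positions:** The placed items' measured y positions shifted by 2–6 mm between views. Only the nearest view of each item was used for the check above.

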